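# Slide a pendant blank along the rail into the jig's corner pocket

### The arm

A 6-joint arm with a two-finger parallel gripper is mounted at the origin on the work surface; the furniture and walls round the work are solid. World frame = base frame: x ahead of the robot, y to its left, z up, the work surface at z = 0. Lengths are in m, angles in rad, forces in N, time in s.
With the tool pointing down it reaches from about 0.25 to 0.8 m from the base axis. Payload 3.9 kg.
Tool frame: the origin (TCP) lies at the very end of the fingers, on their centre line; the grasp point (between the pads) lies 19 mm behind it (env.tcp_to_grasp is the distance from the TCP to the grasp point, in m); z points along the fingers, y is the line along which they close (so a half turn about z gives the same grasp; the last joint's range is limited). The gripper opens to 85 mm and grips with 20 to 120 N. Pads are 22 mm wide; open, the fingers measure 114 mm over their backs; the gripper's body (76 mm by 85 mm) begins 54 mm behind the grasp point. The pads swing forward as they close: fully open they stand 13 mm farther back than shut.
Start: joints at [-1.211, 0.26, -0.138, 1.173, 0, 1.571], TCP at [0.185, -0.491, 0.231] pointing down, gripper open.
Joint ranges: [-2.78, 2.78], [-0.83, 1.72], [-1.28, 1.37], [-1.9, 2.12], [-1.57, 1.48], [-3.14, 3.14]. Speed limits (rad/s): [2.57, 2.57, 3.14, 3.14, 3.14, 3.14].

### API

Orientations are given as a unit quaternion [x, y, z, w].
In Python, from rig import sensors, read_camera, calibration, ticket, env gives the robot as it stands.
- The arm moves only by the shell command python3 -m handwheel 'ROWS' [FORCE]. ROWS is JSON, a list of rows, each an object with "rotation": the turn, a rotation vector about the tool's x, y, z as a fraction of full scale, a list of three; "offset": the shift along the tool's x, y, z as a fraction of full scale, a list of three; "claw": the opening, from 0 (shut) to 1 (fully open). A call has 1 to 5 rows; each row is the pose to reach, as a shift and turn from the pose commanded when the call began, along the tool's axes at that moment, turning the shorter way round; what a row does not reach only later rows make up. Full scale, the value 1, is 400 mm for a shift and 180 degrees for a turn. A row lasts 1/8 s, in which the tool goes at most 62.5 mm and 10.7 degrees, less where a joint would pass 70% of its speed; a pose out of reach is approached as far as the arm can. A call with a number of a shift or a turn outside -1 to 1 is refused whole. A call with a gripper value outside its range is refused whole. The fingers move at their own pace and stop on an object; FORCE is the grip in N (left out, the last holds). Time passes only in rows, so rows that repeat a pose let the fingers close. It gives the time, the measured TCP pose, the force, the opening and the grip force at its end, in the units of the state.
- sensors.sense(): the state, without advancing time (a new reading comes with each control period).
- read_camera(name): name is "side" or "top" or "wrist"; returns (picture, depth): 384x512x3 uint8, blue, green, red; 384x512 float32, m along the optical axis (not along the pixel's ray), 0 where there is no reading.
- calibration(name): a dict with "fx", "fy", "cx", "cy" (pixels), "T" (4x4, takes a point from camera to world coordinates). Camera axes: x right, y up, looking along -z (the intrinsics and any distortion apply to the point x, -y, -z); pixel columns grow to the right and rows downward; lengths in m; the calibration is good to about 2 mm. A picture is of the moment at which its call begins: read the wrist's pose just before it. calibration takes no time and is no camera call; for the wrist camera it gives the pose at the moment of the call.
- ticket.sign_off(): hands the job in; it is judged then, once.
The state is a dict: "t": time; "q": joint angles; "qd": joint speeds; "joint_efforts": joint torques, N m; "position": TCP position; "tcp_rot": TCP orientation; "force": force on the tool from outside, world axes, zero at the start; "torque": the same for the moment, N m; "gripper_width": finger opening in m; "finger_force": force on a finger pad.
Only numpy, scipy, OpenCV 4.12 (cv2) and the standard library are available. Lean on these libraries where they do the work, as an engineer would, in place of code of your own. Each camera call takes 0.05 s, during which the arm holds its last target. There are 200 camera calls.

### The job

Load the brass pendant blank into the corner pocket of the marking jig by pushing it with the fingertips: first push it flat against the long rail near where it lies, then push it along the rail, keeping it against the rail all the way, until it sits home in the pocket, flush against the end stop and the rail. Only slide it, do not lift it off the plate or tip it up, and leave the wooden ring and the two bead vials where they stand.

Things in the scene. Friction and masses are not known exactly. Their poses are not given: they have to be found in the camera images.
- jig: Marking jig, fixed: dark flat plate 120 x 260 mm, 8 mm thick, with low aluminium bars on it. Origin: centre of the plate's underside, on the table. x: across the plate to the rail (away from the robot, turned at most 0.5 rad); y: along the rail to the pocket (robot's left). The right end (-y) is open.
- rail (a point): Middle of the long rail, on its inner face where it meets the plate (jig x = +44, y = 0, z = 8 mm). The rail is a bar 10 mm wide, 8 mm high (top 16 mm above the table), along the whole far long edge of the plate.
- pocket (a point): Centre of the blank's underside when fully home (jig x = 24, y = 90, z = 8 mm). End stop: bar across the left end, inner face at jig y = 118 mm. A lip (jig x = -9 to 0 mm) runs from the stop back to y = 90 mm, so the pocket is 44 mm wide, 28 mm deep and open only along the rail. Stop and lip are 8 mm high; the blank's rear half stays outside.
- blank: Pendant blank: loose flat rectangular brass block 40 x 56 mm, 12 mm thick (4 mm higher than the rail), about 0.18 kg, with a 7 mm hole near one short end. Origin: centre of its underside; x along the 40 mm side, y along the 56 mm side, the hole at +y. It lies flat on the right half of the plate, off the rail, turned up to 0.5 rad from the jig's axes. Either short end may go first.
- wood_ring: Dark turned wooden ring, 32 mm across, 12 mm high, lying loose on the near left part of the plate. Origin: centre of its underside. Leave it alone.
- vial_teal: Clear bead vial with black cap and teal beads, 29 mm across, 52 mm high, standing on the table to the left of the jig. Origin: centre of its underside. Leave it alone.
- vial_blue: Clear bead vial with black cap and dark blue beads, 29 mm across, 52 mm high, standing on the table to the right of the jig. Origin: centre of its underside. Leave it alone.

How it is judged:
On the way:
1. the blank lies flush against the rail, still on the right half of the plate (x of blank in the frame of jig above 0.02 m and y of blank in the frame of jig below 0.02 m and angle between the x axis of blank and the x axis of jig, either way round below 0.12 rad), for 0.2 s.
At the end, for the whole second after the job is handed in: The blank lies flat and at rest in the corner pocket, within 3 mm of the end stop and of the rail and square to them within 0.07 rad (x of blank in the frame of jig between 0.021 and 0.0265 m and y of blank in the frame of jig between 0.087 and 0.0925 m and z of blank in the frame of jig below 0.01 m and angle between the x axis of blank and the x axis of jig, either way round below 0.07 rad and angle between blank's own z axis and vertical below 0.06 rad and linear speed of blank below 0.01 m/s); the robot touches nothing.
It fails at once if the blank was lifted more than 8 mm off the plate (z of blank in the frame of jig above 0.016 m).
It fails at once if the blank was tipped up (angle between blank's own z axis and vertical above 0.35 rad).
It fails at once if the blank left the rail by more than 10 mm on its way along it (y of blank in the frame of jig above 0.02 m and x of blank in the frame of jig below 0.014 m).
It fails at once if the wooden ring was moved (distance of wood_ring from where it was at the start of the episode above 0.015 m).
It fails at once if a bead vial was moved (distance of any of vial_teal, vial_blue from where it was at the start of the episode above 0.015 m).
It also fails if it takes over 45 s, if anything falls off the work surface, if the arm or the gripper's body presses on something with over 40 N, if the wrist force passes 120 N, or if a joint passes its speed limit or range.

## Working session

There is one attempt and no reset: what is moved stays moved. The work goes in short steps, Python scripts to look and compute and a shell command to move; the robot and the scene stay as the last step left them, time stands still between calls to the robot, and variables do not carry over. Pictures are saved under pics/ and viewed, at most 10 in all, crops included, and the job is handed in when it is done.

```bash
mkdir -p pics; python3 - <<'E'
from rig import sensors, read_camera, calibration
import cv2,numpy as np
print(sensors.sense())
for n in ["top","side"]:
    p,d=read_camera(n); c=calibration(n); print(n,c)
    cv2.imwrite(f"pics/{n}0.png",p); np.save(f"pics/{n}0.npy",d)
E
```

```text
{'t': 0.0, 'q': array([-1.21100054e+00,  2.60707663e-01, -1.39438006e-01,  1.17269674e+00,
        4.70737044e-05,  1.57080595e+00]), 'qd': array([ 0.0006992 , -0.00083972,  0.00134338,  0.0007536 , -0.00124394,
        0.00035743]), 'joint_efforts': array([-7.64222423e-04, -4.05675924e+01,  2.53925121e+01,  1.87602307e-02,
       -1.27482635e-04,  3.12760471e-05]), 'position': array([ 0.18460583, -0.49070858,  0.23042644]), 'tcp_rot': array([ 9.83862318e-01,  1.78924264e-01, -1.59899510e-04, -1.01074083e-03]), 'force': array([-1.05226506,  0.11634564,  0.56841079]), 'torque': array([-0.03234701, -0.01224554,  0.01765021]), 'finger_force': 0.0, 'gripper_width': 0.08569025580035851}
top {'fx': 427.0503055229626, 'fy': 427.0503055229626, 'cx': 259.9345782653386, 'cy': 196.8708576621644, 'T': array([[-0.03692026,  0.97904033, -0.20029213,  0.31125051],
       [-0.99931222, -0.03686482,  0.00400777,  0.00746058],
       [-0.00345996,  0.20030234,  0.97972802,  1.21014225],
       [ 0.        ,  0.        ,  0.        ,  1.        ]])}
side {'fx': 423.59705839107176, 'fy': 423.59705839107176, 'cx': 257.7383562805014, 'cy': 193.16240238992683, 'T': array([[-0.96947484,  0.14672364, -0.19644516,  0.36857303],
       [-0.24493292, -0.5427935 ,  0.80335738,  0.77983176],
       [ 0.01124237,  0.82695065,  0.5621621 ,  0.60334133],
       [ 0.        ,  0.        ,  0.        ,  1.        ]])}
```

View pics/top0.png

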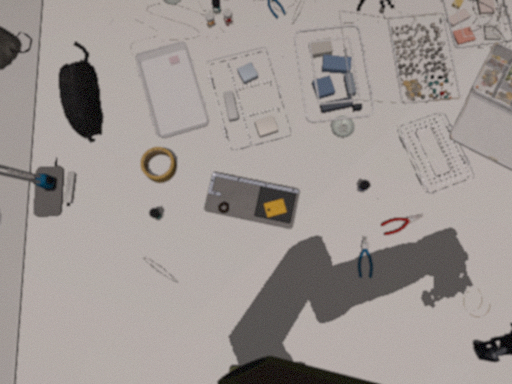

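The jig is at about (252,200), with the blank (yellow) at (275,208), the ring at (223,207), and the vials at (155,212) and (363,185). I'll enlarge both views.

```bash
python3 - <<'E'
import cv2,numpy as np
p=cv2.imread("pics/top0.png")[165:235,195:310]
cv2.imwrite("pics/topc.png",cv2.resize(p,None,fx=6.9,fy=6.9,interpolation=cv2.INTER_CUBIC)[:600,:800])
E
```

```text
(no output)
```

View pics/topc.png

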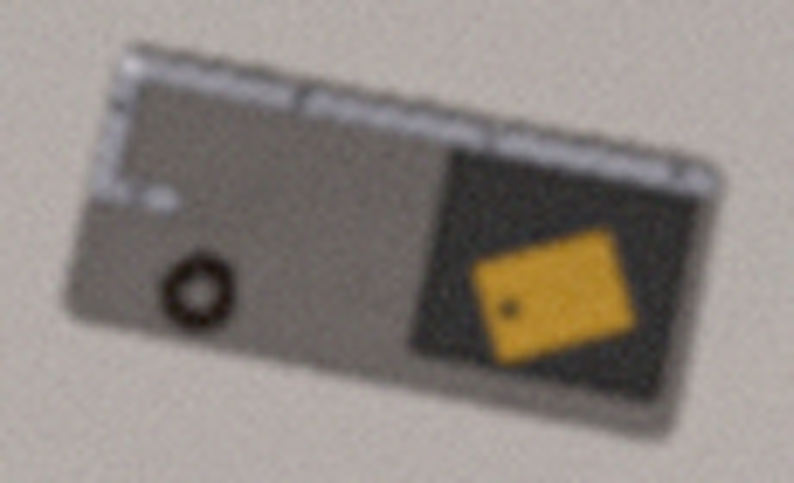

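View pics/side0.png

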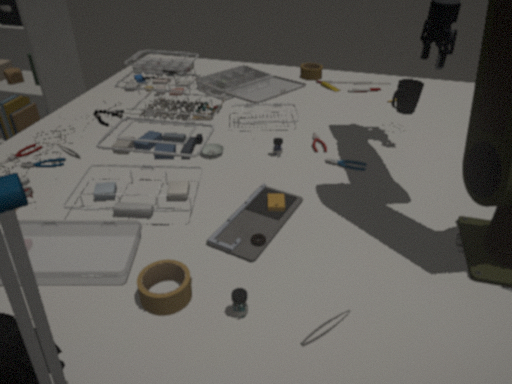

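```bash
cat > h.py <<'E'
import numpy as np
from rig import calibration, sensors
from scipy.optimize import least_squares
def proj(c,P):
    T=c["T"]; q=(np.atleast_2d(P)-T[:3,3])@T[:3,:3]
    return np.c_[c["cx"]+c["fx"]*q[:,0]/-q[:,2], c["cy"]+c["fy"]*-q[:,1]/-q[:,2]]
def place(pose,L):
    x,y,a=pose; L=np.atleast_2d(L).astype(float)
    return np.c_[x+L[:,0]*np.cos(a)-L[:,1]*np.sin(a), y+L[:,0]*np.sin(a)+L[:,1]*np.cos(a), L[:,2]]
def fit(c,L,uv,x0):
    r=least_squares(lambda p:(proj(c,place(p,L))-uv).ravel(),x0); return r.x,r.fun.reshape(-1,2)
def inj(jig,pose):
    x,y,a=jig; dx,dy=pose[0]-x,pose[1]-y
    return np.array([dx*np.cos(a)+dy*np.sin(a),-dx*np.sin(a)+dy*np.cos(a),pose[2]-a])
E
python3 - <<'E'
from h import *
c=calibration("top")
f=lambda xy:(np.array(xy)+.5)/6.9-.5+[195,165]
JL=np.array([[-60,-130,8],[-60,130,8],[54,130,16],[54,-130,16],[44,118,8],[0,118,16]])/1e3
JL[2:4,0]=.054
uv=f([[675,442],[66,320],[128,48],[722,165],[137,84],[128,192]])
j,r=fit(c,JL[:4],uv[:4],[.3,0,-.2]); print(j,r.round(2).tolist())
JL[2:4,0]=.06; j,r=fit(c,JL[:4],uv[:4],[.3,0,-.2]); print(j,r.round(2).tolist())
BL=np.array([[-20,28,20],[20,28,20],[20,-28,20],[-20,-28,20]])/1e3
b,rb=fit(c,BL,f([[500,365],[472,265],[612,230],[636,325]]),[.3,-.05,.2]); print(b,rb.round(2).tolist(), inj(j,b))
d=np.load("pics/top0.npy")
for u,v in [(240,190),(275,205)]:
    z=d[v,u]; q=c["T"]@[(u-c["cx"])/c["fx"]*z,-(v-c["cy"])/c["fy"]*z,-z,1]; print(q)
print(calibration("wrist"), sensors.sense()["position"])
E
```

```text
[ 0.55162429  0.02474756 -0.23617615] [[0.6, -0.37], [-0.68, -0.56], [-1.2, 0.26], [1.26, 0.61]]
[ 0.54880039  0.02543337 -0.23601804] [[0.41, 0.63], [-0.9, 0.43], [-0.97, -0.75], [1.45, -0.43]]
[ 0.52230981 -0.03891081  0.22497059] [[0.28, -0.69], [0.64, 0.33], [-0.63, 0.37], [-0.29, 0.01]] [-0.01071039 -0.06875472  0.46098863]
[0.57840661 0.05904327 0.0123681  1.        ]
[ 0.52880278 -0.03905227  0.02359136  1.        ]
{'fx': 320.6750844799449, 'fy': 320.6750844799449, 'cx': 259.44216015292835, 'cy': 191.64206745824407, 'T': array([[ 0.35337407,  0.89057791,  0.2863525 ,  0.25734635],
       [-0.93547937,  0.33715052,  0.10586723, -0.46317397],
       [-0.00226088, -0.30528759,  0.95225752,  0.37384428],
       [ 0.        ,  0.        ,  0.        ,  1.        ]])} [ 0.18464981 -0.49080754  0.23053009]
```

```bash
cat >> h.py <<'E'
from scipy.spatial.transform import Rotation as R
def go(jig,x,y,z):
    "offset+rotation (fractions) to bring TCP to jig x,y and world z, tool x along jig x, pointing down"
    s=sensors.sense(); T=R.from_quat(s["tcp_rot"]); w=place(jig,[x,y,z])[0]
    o=T.inv().apply(w-s["position"])/.4
    Tg=R.from_euler("z",jig[2])*R.from_euler("x",np.pi)
    r=(T.inv()*Tg).as_rotvec()/np.pi
    t=inj(jig,[*s["position"][:2],0])
    print("world",w.round(4),"offset",o.round(4),"rot",r.round(4),"tcp in jig",t[:2].round(4),s["position"].round(4),"F",s["force"].round(1),"t",s["t"])
E
python3 -c "
from h import *
go([.550,.025,-.236],-.085,-.07,.15)"
```

```text
world [ 0.451  -0.0232  0.15  ] offset [ 1.0349 -0.8593  0.2029] rot [-0.0006  0.0002  0.1897] tcp in jig [-0.2346 -0.5869] [ 0.1846 -0.4908  0.2305] F [-0.8  0.1 -0.6] t 0.1
```

```bash
python3 -m handwheel '[{"offset":[0.55,-0.46,0.1],"rotation":[0,0,0.19],"claw":0.2},{"offset":[0.55,-0.46,0.1],"rotation":[0,0,0.19],"claw":0.2},{"offset":[0.55,-0.46,0.1],"rotation":[0,0,0.19],"claw":0.2},{"offset":[0.55,-0.46,0.1],"rotation":[0,0,0.19],"claw":0.2},{"offset":[0.55,-0.46,0.1],"rotation":[0,0,0.19],"claw":0.2}]'; python3 -c "
from h import *
go([.550,.025,-.236],-.085,-.07,.15)"
```

```text
t: 0.72
position: [0.3263, -0.2397, 0.1908]
tcp_rot: [0.993, -0.118, -0.0, -0.0]
force: [1.1, -1.2, 0.4]
gripper_width: 0.0167
finger_force: 0.0
world [ 0.451  -0.0232  0.15  ] offset [ 0.1757 -0.5993  0.1021] rot [-0.0001  0.0001 -0.0005] tcp in jig [-0.1556 -0.3096] [ 0.3263 -0.2397  0.1908] F [ 1.1 -1.2  0.4] t 0.725
```

```bash
python3 -m handwheel '[{"offset":[0.176,-0.6,0.1],"rotation":[0,0,0],"claw":0.2},{"offset":[0.176,-0.6,0.1],"rotation":[0,0,0],"claw":0.2},{"offset":[0.176,-0.6,0.1],"rotation":[0,0,0],"claw":0.2},{"offset":[0.176,-0.6,0.1],"rotation":[0,0,0],"claw":0.2},{"offset":[0.176,-0.6,0.1],"rotation":[0,0,0],"claw":0.2}]'; python3 -c "
from h import *
from rig import read_camera
import cv2,json
go([.550,.025,-.236],-.085,-.07,.15)
c=calibration('wrist');p,d=read_camera('wrist')
print(proj(c,place([.550,.025,-.236],[[-.06,-.13,.008],[-.06,.13,.008],[.06,.13,.016],[.06,-.13,.016]])).round(), np.array2string(c['T'].round(3)))
np.savez('pics/w1.npz',p=p,d=d,**c)
cv2.imwrite('pics/w1.png',cv2.resize(p,(800,600),interpolation=cv2.INTER_CUBIC))"
```

```text
t: 1.35
position: [0.4433, -0.0686, 0.1506]
tcp_rot: [0.996, -0.09, 0.001, -0.019]
force: [0.0, -1.0, 0.2]
gripper_width: 0.0171
finger_force: 0.0
world [ 0.451  -0.0232  0.15  ] offset [-0.0015 -0.115   0.0058] rot [-0.012   0.001   0.0178] tcp in jig [-0.0818 -0.116 ] [ 0.4433 -0.0686  0.1506] F [ 0.  -1.   0.2] t 1.35
[[283. 154.]
 [ -1. 136.]
 [-39. -17.]
 [296.   1.]] [[-0.178  0.939  0.296  0.519]
 [-0.983 -0.158 -0.09  -0.088]
 [-0.038 -0.307  0.951  0.294]
 [ 0.     0.     0.     1.   ]]
```

View pics/w1.png

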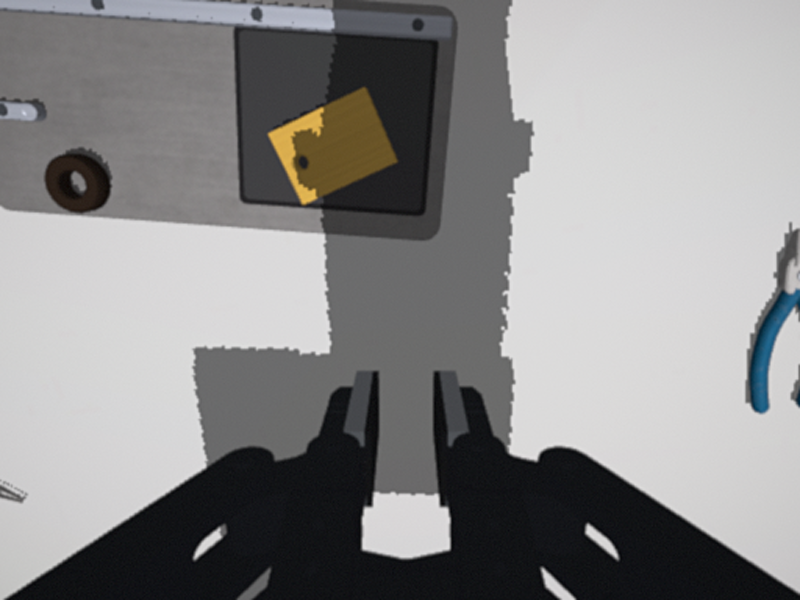

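The ring is at (78,182), the blank's corners at (268,133), (366,88), (397,161) and (304,205), and the plate's near-right corner at (438,241). An enlarged crop should give better edges.

```bash
python3 - <<'E'
import cv2,numpy as np
p=np.load("pics/w1.npz")["p"][0:160,100:310]
p=cv2.convertScaleAbs(p,alpha=1.6)
cv2.imwrite("pics/w1c.png",cv2.resize(p,None,fx=3.75,fy=3.75,interpolation=cv2.INTER_CUBIC))
E
```

```text
(no output)
```

View pics/w1c.png

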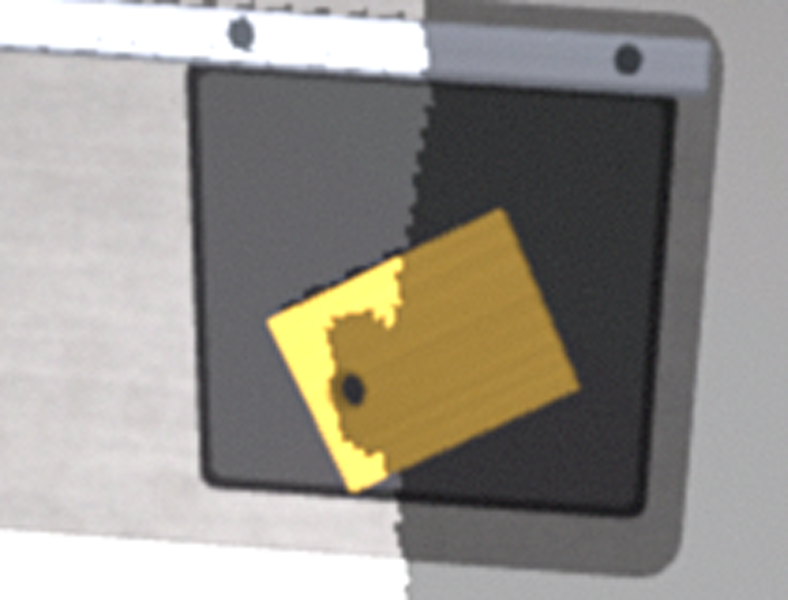

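```bash
cat > m.py <<'E'
from h import *
c=dict(np.load("pics/w1.npz")); T=c["T"]
def unp(xy,z):
    uv=(np.array(xy,float)+.5)/3.75-.5+[100,0]
    d=np.c_[(uv[:,0]-c["cx"])/c["fx"],-(uv[:,1]-c["cy"])/c["fy"],-np.ones(len(uv))]@T[:3,:3].T
    return T[:3,3]+d*((z-T[2,3])/d[:,2:])
rail=unp([[100,54],[400,75],[650,91]],.008); near=unp([[0,528],[200,543],[400,560],[600,574]],.008); right=unp([[718,100],[700,310],[684,520]],.008)
def res(p):
    f=lambda P,i:np.array([inj(p,[*q[:2],0])[i] for q in P])
    return np.r_[f(rail,0)-.044,f(near,0)+.06,f(right,1)+.13]
s=least_squares(res,[.55,.025,-.236]); j=s.x; print("jig",j,(s.fun*1e3).round(1))
B=unp([[353,494],[266,320],[502,208],[580,387]],.020)
print("sides",[round(np.linalg.norm(B[i]-B[i-1])*1e3,1) for i in range(4)])
b=B.mean(0); v=B[0]+B[1]-B[2]-B[3]; a=np.arctan2(-v[0],v[1]); print("blank",b,a,inj(j,[b[0],b[1],a]))
r=unp([[(78/1.5625-100)*3.75,182/1.5625*3.75]],.014)[0]; print("ring",inj(j,[*r[:2],0]))
go(j,-.085,-.065,.02)
E
python3 m.py
```

```text
jig [ 0.55202151  0.02625916 -0.24543111] [ 0.4  0.2  0.4  0.1 -0.  -0.6 -0.4  0.3  0.2 -0.4]
sides [np.float64(56.9), np.float64(41.1), np.float64(56.9), np.float64(39.9)]
blank [ 0.52287694 -0.03865948  0.02      ] 0.23724543599956208 [-0.01249761 -0.07005459  0.48267655]
ring [-0.0405968   0.07367266  0.24543111]
world [ 0.4538 -0.0161  0.02  ] offset [ 0.0028 -0.1219  0.3315] rot [-0.0121  0.0011  0.0206] tcp in jig [-0.0824 -0.1187] [ 0.4433 -0.0689  0.1506] F [ 0.3 -0.2 -0.1] t 1.4
```

```bash
python3 -m handwheel '[{"offset":[0.003,-0.122,0.15],"rotation":[-0.012,0.001,0.021],"claw":0.2},{"offset":[0.003,-0.122,0.28],"rotation":[-0.012,0.001,0.021],"claw":0.2},{"offset":[0.003,-0.122,0.28],"rotation":[-0.012,0.001,0.021],"claw":0.2},{"offset":[0.003,-0.122,0.28],"rotation":[-0.012,0.001,0.021],"claw":0.2}]'; python3 m.py | tail -1
```

```text
t: 1.9
position: [0.4419, -0.0687, 0.0403]
tcp_rot: [0.996, -0.092, -0.0, -0.022]
force: [-0.1, 0.4, 1.0]
gripper_width: 0.0169
finger_force: 0.0
world [ 0.4538 -0.0161  0.02  ] offset [ 0.0054 -0.1322  0.0565] rot [-0.0138  0.0018  0.0194] tcp in jig [-0.0838 -0.1188] [ 0.4419 -0.0687  0.0403] F [-0.1  0.4  1. ] t 1.9
```

```bash
python3 -c "
from h import *
s=sensors.sense();print(s['q'].round(3),s['qd'].round(3),s['joint_efforts'].round(1),s['position'])"
```

```text
[-0.185  0.311 -0.633  0.631  0.044  3.141] [ 0.005 -0.03   0.042  0.019 -0.003 -0.001] [  0.2 -35.4  17.9  -0.2   0.2   0. ] [ 0.44185665 -0.06865363  0.04027924]
```

```bash
python3 -m handwheel '[{"offset":[0,0,-0.1],"rotation":[0,0,-0.29],"claw":0.2},{"offset":[0,0,-0.1],"rotation":[0,0,-0.29],"claw":0.2},{"offset":[0,0,-0.1],"rotation":[0,0,-0.29],"claw":0.2},{"offset":[0,0,-0.1],"rotation":[0,0,-0.29],"claw":0.2},{"offset":[0,0,-0.1],"rotation":[0,0,-0.29],"claw":0.2}]'
python3 -m handwheel '[{"offset":[0,0,0],"rotation":[0,0,-0.29],"claw":0.2},{"offset":[0,0,0],"rotation":[0,0,-0.29],"claw":0.2},{"offset":[0,0,0],"rotation":[0,0,-0.29],"claw":0.2},{"offset":[0,0,0],"rotation":[0,0,-0.29],"claw":0.2},{"offset":[0,0,0],"rotation":[0,0,-0.29],"claw":0.2}]'
sed -i 's/R.from_euler("z",jig\[2\])/R.from_euler("z",jig[2]+np.pi)/' h.py; python3 m.py | tail -1
```

```text
t: 2.52
position: [0.4442, -0.0706, 0.0829]
tcp_rot: [0.933, 0.358, 0.012, -0.018]
force: [-0.5, 0.2, -0.1]
gripper_width: 0.0172
finger_force: 0.0
t: 3.15
position: [0.4442, -0.0706, 0.0829]
tcp_rot: [0.681, 0.732, 0.019, -0.011]
force: [-0.6, -1.1, -0.9]
gripper_width: 0.0171
finger_force: 0.0
world [ 0.4538 -0.0161  0.02  ] offset [0.1275 0.0317 0.163 ] rot [ 0.0118 -0.0089 -0.3986] tcp in jig [-0.081  -0.1202] [ 0.4442 -0.0706  0.0829] F [-0.6 -1.1 -0.9] t 3.15
```

```bash
python3 -m handwheel '[{"offset":[0.127,0.032,0],"rotation":[0.012,-0.009,-0.399],"claw":0.2},{"offset":[0.127,0.032,0],"rotation":[0.012,-0.009,-0.399],"claw":0.2},{"offset":[0.127,0.032,0],"rotation":[0.012,-0.009,-0.399],"claw":0.2},{"offset":[0.127,0.032,0],"rotation":[0.012,-0.009,-0.399],"claw":0.2},{"offset":[0.127,0.032,0],"rotation":[0.012,-0.009,-0.399],"claw":0.2}]'
python3 m.py | tail -1
```

```text
t: 3.78
position: [0.4536, -0.0189, 0.0852]
tcp_rot: [0.276, 0.961, 0.005, -0.003]
force: [-1.1, 0.8, -0.6]
gripper_width: 0.0173
finger_force: 0.0
world [ 0.4538 -0.0161  0.02  ] offset [0.002  0.0048 0.1629] rot [ 0.0029 -0.0023 -0.1   ] tcp in jig [-0.0845 -0.0677] [ 0.4536 -0.0189  0.0852] F [-1.1  0.8 -0.6] t 3.775
```

Finish the turn and descend to z = 10.5 mm, off the plate's near edge.

```bash
python3 -m handwheel '[{"offset":[0.002,0.005,0.1],"rotation":[0.003,-0.002,-0.1],"claw":0.2},{"offset":[0.002,0.005,0.186],"rotation":[0.003,-0.002,-0.1],"claw":0.2},{"offset":[0.002,0.005,0.186],"rotation":[0.003,-0.002,-0.1],"claw":0.2},{"offset":[0.002,0.005,0.186],"rotation":[0.003,-0.002,-0.1],"claw":0.2}]'
python3 m.py | tail -1
```

```text
t: 4.28
position: [0.454, -0.0154, 0.0107]
tcp_rot: [0.126, 0.992, 0.0, -0.001]
force: [0.8, 0.3, 1.0]
gripper_width: 0.0175
finger_force: 0.0
world [ 0.4538 -0.0161  0.02  ] offset [ 0.0001 -0.002  -0.0232] rot [ 0.0001 -0.0005 -0.0023] tcp in jig [-0.085  -0.0642] [ 0.454  -0.0154  0.0107] F [0.8 0.3 1. ] t 4.275
```

```bash
python3 -m handwheel '[{"offset":[-0.05,0,0],"rotation":[0,0,0],"claw":0.2},{"offset":[-0.065,0,0],"rotation":[0,0,0],"claw":0.2},{"offset":[-0.08,0,0],"rotation":[0,0,0],"claw":0.2},{"offset":[-0.095,0,0],"rotation":[0,0,0],"claw":0.2},{"offset":[-0.11,0,0],"rotation":[0,0,0],"claw":0.2}]'
python3 -c "
from h import *
from rig import read_camera
import cv2
go([.5520,.0263,-.2454],-.012,-.065,.0105)
c=calibration('wrist');p,d=read_camera('wrist')
np.savez('pics/w2.npz',p=p,d=d,**c)
cv2.imwrite('pics/w2.png',cv2.resize(p,(800,600),interpolation=cv2.INTER_CUBIC))"
```

```text
t: 4.9
position: [0.4948, -0.0254, 0.009]
tcp_rot: [0.124, 0.992, 0.0, -0.002]
force: [-0.5, 1.6, 1.2]
gripper_width: 0.0174
finger_force: 0.8
world [ 0.5246 -0.0338  0.0105] offset [-0.0772 -0.0021 -0.0042] rot [ 0.0001 -0.0016 -0.0013] tcp in jig [-0.0429 -0.064 ] [ 0.4948 -0.0254  0.009 ] F [-0.5  1.6  1.2] t 4.9
```

View pics/w2.png

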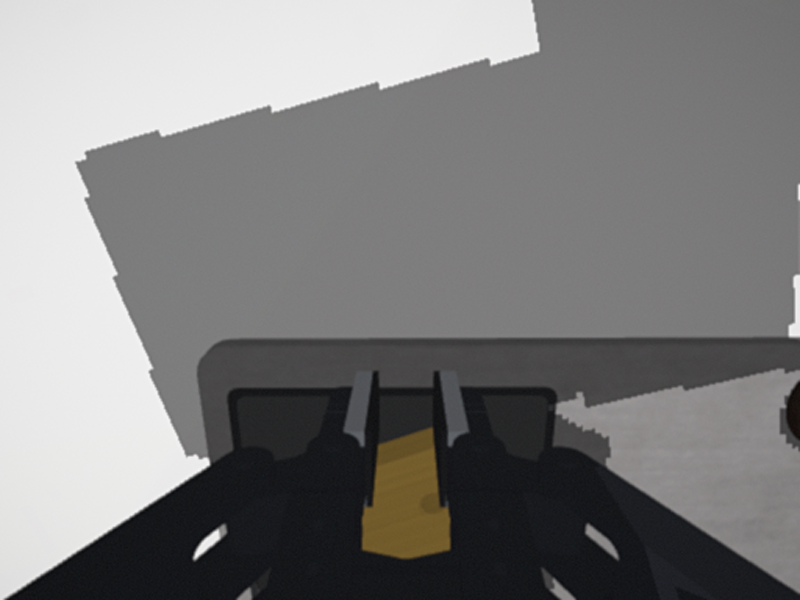

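The wrist camera now looks from the near side. The blank (yellow, around (405,500)) is between and ahead of the fingers and still partly turned; contact has begun. I'll keep pushing.

```bash
python3 -m handwheel '[{"offset":[-0.016,0,-0.003],"rotation":[0,0,0],"claw":0.2},{"offset":[-0.032,0,-0.003],"rotation":[0,0,0],"claw":0.2},{"offset":[-0.048,0,-0.003],"rotation":[0,0,0],"claw":0.2},{"offset":[-0.062,0,-0.003],"rotation":[0,0,0],"claw":0.2},{"offset":[-0.074,0,-0.003],"rotation":[0,0,0],"claw":0.2}]'
python3 -m handwheel '[{"offset":[-0.004,0,0],"rotation":[0,0,0],"claw":0.2},{"offset":[-0.008,0,0],"rotation":[0,0,0],"claw":0.2},{"offset":[-0.010,0,0],"rotation":[0,0,0],"claw":0.2}]'
python3 -c "
from h import *
from rig import read_camera
import cv2
go([.5520,.0263,-.2454],-.012,-.065,.0105)
p,d=read_camera('top')
cv2.imwrite('pics/t2.png',cv2.resize(p[165:235,195:310],None,fx=6.9,fy=6.9,interpolation=cv2.INTER_CUBIC))"
```

```text
t: 5.58
position: [0.524, -0.033, 0.01]
tcp_rot: [0.125, 0.992, 0.0, -0.002]
force: [-1.7, 1.2, 1.4]
gripper_width: 0.017
finger_force: 1.0
t: 5.95
position: [0.5279, -0.0339, 0.0101]
tcp_rot: [0.125, 0.992, 0.0, -0.002]
force: [-0.7, 0.4, 0.6]
gripper_width: 0.0169
finger_force: 0.7
world [ 0.5246 -0.0338  0.0105] offset [ 0.0081 -0.0018 -0.001 ] rot [ 0.     -0.0012 -0.0014] tcp in jig [-0.0088 -0.0643] [ 0.5279 -0.0339  0.0101] F [-0.7  0.4  0.6] t 5.95
```

View pics/t2.png

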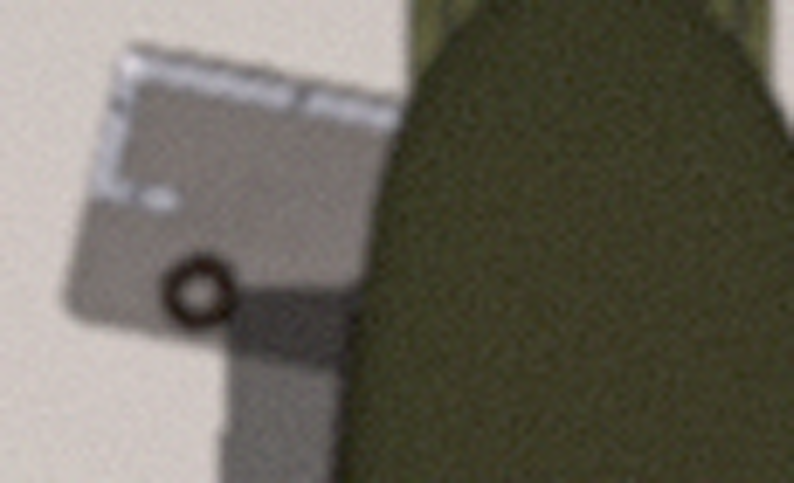

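The arm hides the blank in the top view; the ring hasn't moved (198,293). I'll press on in small steps and watch the force.

```bash
for i in 1; do :; done; python3 -m handwheel '[{"offset":[-0.004,0,0],"rotation":[0,0,0],"claw":0.2},{"offset":[-0.007,0,0],"rotation":[0,0,0],"claw":0.2}]'
python3 -m handwheel '[{"offset":[-0.004,0,0],"rotation":[0,0,0],"claw":0.2},{"offset":[-0.004,0,0],"rotation":[0,0,0],"claw":0.2}]'
python3 -c "
from h import *
go([.5520,.0263,-.2454],-.012,-.065,.0105)"
```

```text
t: 6.25
position: [0.5288, -0.0343, 0.0099]
tcp_rot: [0.125, 0.992, 0.0, -0.003]
force: [-6.9, 1.1, 4.4]
gripper_width: 0.0169
finger_force: 3.2
t: 6.5
position: [0.5289, -0.0345, 0.0096]
tcp_rot: [0.125, 0.992, 0.0, -0.005]
force: [-7.3, 2.4, 5.3]
gripper_width: 0.017
finger_force: 3.8
world [ 0.5246 -0.0338  0.0105] offset [ 0.0109 -0.001  -0.0022] rot [-0.0001 -0.0031 -0.0014] tcp in jig [-0.0077 -0.0646] [ 0.5289 -0.0345  0.0096] F [-7.3  2.4  5.3] t 6.5
```

```bash
python3 -m handwheel '[{"offset":[0.05,0,0],"rotation":[0,0,0],"claw":0.2},{"offset":[0.05,0,-0.15],"rotation":[0,0,0],"claw":0.1},{"offset":[0.0,-0.2,-0.15],"rotation":[0,0,0],"claw":0},{"offset":[-0.06,-0.2,-0.15],"rotation":[0,0,0],"claw":0},{"offset":[-0.06,-0.2,-0.15],"rotation":[0,0,0],"claw":0}]'
python3 -c "
from h import *
from rig import read_camera
import cv2
go([.5520,.0263,-.2454],.02,-.15,.0105)
c=calibration('wrist');p,d=read_camera('wrist')
np.savez('pics/w3.npz',p=p,d=d,**c)
cv2.imwrite('pics/w3.png',cv2.resize(cv2.convertScaleAbs(p,alpha=1.3),(800,600),interpolation=cv2.INTER_CUBIC))"
```

```text
t: 7.12
position: [0.5395, -0.121, 0.0708]
tcp_rot: [0.126, 0.992, -0.0, 0.001]
force: [0.7, 0.6, 0.1]
gripper_width: 0.0002
finger_force: 0.0
world [ 0.535  -0.1241  0.0105] offset [ 0.0093 -0.0102  0.1508] rot [-0.0001  0.0007 -0.0022] tcp in jig [ 0.0236 -0.1459] [ 0.5395 -0.121   0.0708] F [0.7 0.6 0.1] t 7.125
```

View pics/w3.png

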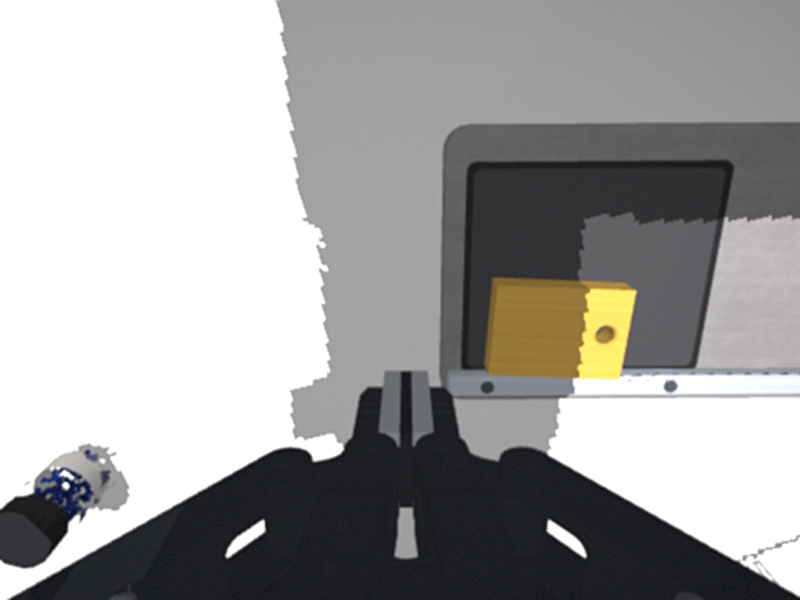

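The blank lies against the rail: corners (491,284), (636,290), (624,378), (486,374), hole at (605,334). The blue vial is at (60,500), clear of the fingers.

```bash
cat > m2.py <<'E'
from h import *
import sys
J=[.5520,.0263,-.2454]
def unp(c,xy,z,s=1.5625):
    T=c["T"]; uv=(np.array(xy,float)+.5)/s-.5
    d=np.c_[(uv[:,0]-c["cx"])/c["fx"],-(uv[:,1]-c["cy"])/c["fy"],-np.ones(len(uv))]@T[:3,:3].T
    P=T[:3,3]+d*((z-T[2,3])/d[:,2:]); return np.array([inj(J,[*q[:2],0])[:2] for q in P])
E
python3 - <<'E'
from m2 import *
c=dict(np.load("pics/w3.npz"))
B=unp(c,[[491,284],[636,290],[624,378],[486,374]],.02);print((B*1e3).round(1),B.mean(0))
print(unp(c,[[445,250],[550,123],[800,123]],.008).round(4), unp(c,[[450,397],[800,397]],.016).round(4), unp(c,[[20,535]],.05))
E
```

```text
[[   0.7 -111.1]
 [   3.5  -52.4]
 [  42.9  -52.2]
 [  40.6 -111.4]] [ 0.02193047 -0.08176688]
[[-0.0108 -0.1289]
 [-0.0607 -0.0891]
 [-0.0601  0.0078]] [[ 0.0538 -0.1261]
 [ 0.0546  0.0288]] [[ 0.09669981 -0.30215698]]
```

```bash
python3 -m handwheel '[{"offset":[0.006,-0.01,0.1],"rotation":[0,0,-0.002],"claw":0},{"offset":[0.006,-0.01,0.15],"rotation":[0,0,-0.002],"claw":0},{"offset":[0.006,-0.01,0.15],"rotation":[0,0,-0.002],"claw":0}]'
cat > look.py <<'E'
from m2 import *
from rig import read_camera
import cv2
go(J,.022,.047,.0105)
c=calibration('wrist');p,d=read_camera('wrist')
h=cv2.cvtColor(p,cv2.COLOR_BGR2HSV)
m=cv2.morphologyEx(cv2.inRange(h,(15,90,60),(32,255,255)),cv2.MORPH_OPEN,np.ones((3,3)))
n,l,st,_=cv2.connectedComponentsWithStats(m); k=1+st[1:,4].argmax(); y,x=np.nonzero(l==k)
P=unp(c,np.c_[x,y],.02,1); P=P[d[y,x]>0] if False else P
# edge lines on top face: rail side (max x per y bin) and both ends (y extremes per x bin)
yb=np.round(P[:,1],3); ys=np.unique(yb)[6:-6]; mx=np.array([P[yb==v,0].max() for v in ys])
f=np.polyfit(ys,mx,1); print("px",len(P),"far edge: x at mid %.4f slope %.3f"%(np.median(mx),f[0]),"y range",np.percentile(P[:,1],[.5,99.5]).round(4),"x range",np.percentile(P[:,0],[.5,99.5]).round(4))
cv2.imwrite('pics/look.png',cv2.resize(p,(800,600)))
E
python3 look.py
```

```text
t: 7.55
position: [0.5303, -0.1206, 0.0084]
tcp_rot: [0.121, 0.993, 0.001, -0.004]
force: [0.2, 0.7, -0.7]
gripper_width: 0.0002
finger_force: 0.0
world [0.5848 0.0665 0.0105] offset [-0.0199  0.4867 -0.0054] rot [ 0.     -0.0025  0.001 ] tcp in jig [ 0.0146 -0.1477] [ 0.5303 -0.1206  0.0084] F [ 0.2  0.7 -0.7] t 7.55
px 9529 far edge: x at mid 0.0405 slope 0.376 y range [-0.1122 -0.0531] x range [-0.003   0.0425]
```

```bash
python3 -m handwheel '[{"offset":[-0.016,0,-0.006],"rotation":[0,-0.002,0],"claw":0},{"offset":[-0.016,0.025,-0.006],"rotation":[0,-0.002,0],"claw":0},{"offset":[-0.016,0.05,-0.006],"rotation":[0,-0.002,0],"claw":0},{"offset":[-0.016,0.07,-0.006],"rotation":[0,-0.002,0],"claw":0},{"offset":[-0.016,0.09,-0.006],"rotation":[0,-0.002,0],"claw":0}]'
python3 look.py
```

```text
t: 8.22
position: [0.5476, -0.0881, 0.0126]
tcp_rot: [0.121, 0.993, -0.001, 0.002]
force: [-0.2, -2.1, 1.2]
gripper_width: 0.0002
finger_force: 1.2
world [0.5848 0.0665 0.0105] offset [0.0029 0.3977 0.0048] rot [-0.0003  0.001   0.0007] tcp in jig [ 0.0235 -0.1121] [ 0.5476 -0.0881  0.0126] F [-0.2 -2.1  1.2] t 8.225
px 9428 far edge: x at mid 0.0402 slope 0.089 y range [-0.1003 -0.0437] x range [-0.0031  0.0409]
```

```bash
python3 -m handwheel '[{"offset":[0.003,0.02,0.003],"rotation":[0,0,0],"claw":0},{"offset":[0.003,0.04,0.003],"rotation":[0,0,0],"claw":0},{"offset":[0.002,0.06,0.003],"rotation":[0,0,0],"claw":0},{"offset":[0.001,0.08,0.003],"rotation":[0,0,0],"claw":0},{"offset":[0,0.1,0.003],"rotation":[0,0,0],"claw":0}]'
python3 look.py
```

```text
t: 8.9
position: [0.5577, -0.0509, 0.0122]
tcp_rot: [0.122, 0.993, -0.002, 0.002]
force: [-1.6, -5.1, 8.4]
gripper_width: -0.0004
finger_force: 4.0
world [0.5848 0.0665 0.0105] offset [0.0055 0.3013 0.0033] rot [-0.001   0.0016  0.0003] tcp in jig [ 0.0243 -0.0735] [ 0.5577 -0.0509  0.0122] F [-1.6 -5.1  8.4] t 8.9
px 9587 far edge: x at mid 0.0401 slope 0.057 y range [-0.0624 -0.0055] x range [-0.0035  0.0402]
```

View pics/look.png

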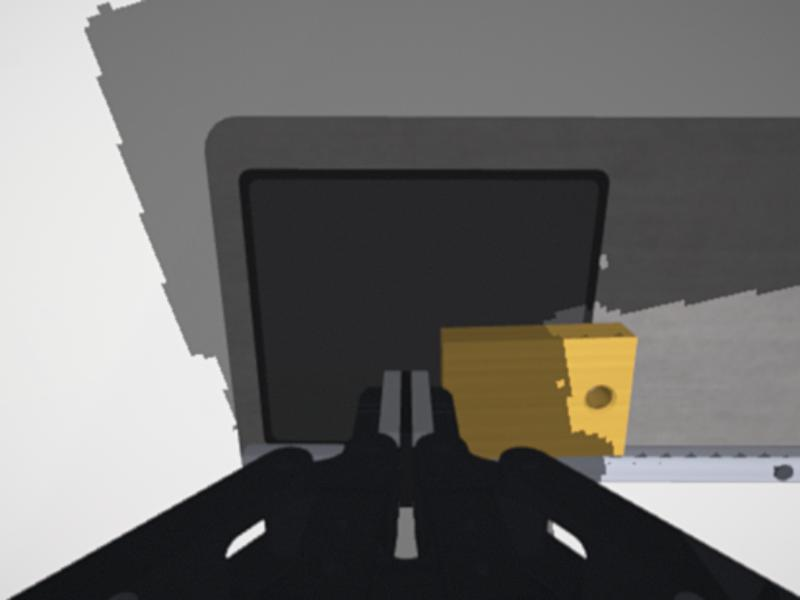

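The blank is square and tight to the rail (corner at (624,456) on the rail line), with the fingers behind its short end. Carrying on.

```bash
python3 -m handwheel '[{"offset":[0.002,0.02,0.002],"rotation":[0,0,0],"claw":0},{"offset":[0.002,0.04,0.002],"rotation":[0,0,0],"claw":0},{"offset":[0.002,0.06,0.002],"rotation":[0,0,0],"claw":0},{"offset":[0.001,0.08,0.002],"rotation":[0,0,0],"claw":0},{"offset":[0,0.1,0.002],"rotation":[0,0,0],"claw":0}]'
python3 look.py
```

```text
t: 9.57
position: [0.5676, -0.0128, 0.012]
tcp_rot: [0.122, 0.992, -0.003, 0.003]
force: [-2.3, -6.5, 11.1]
gripper_width: -0.0001
finger_force: 5.7
world [0.5848 0.0665 0.0105] offset [0.0067 0.2029 0.0029] rot [-0.0014  0.002   0.0001] tcp in jig [ 0.0247 -0.0342] [ 0.5676 -0.0128  0.012 ] F [-2.3 -6.5 11.1] t 9.575
px 9648 far edge: x at mid 0.0398 slope 0.047 y range [-0.0232  0.0338] x range [-0.0037  0.0399]
```

```bash
python3 -m handwheel '[{"offset":[0.002,0.02,-0.006],"rotation":[0,0,0],"claw":0},{"offset":[0.002,0.04,-0.006],"rotation":[0,0,0],"claw":0},{"offset":[0.002,0.06,-0.006],"rotation":[0,0,0],"claw":0},{"offset":[0.002,0.08,-0.006],"rotation":[0,0,0],"claw":0},{"offset":[0.001,0.1,-0.006],"rotation":[0,0,0],"claw":0}]'
python3 look.py
```

```text
t: 10.25
position: [0.576, 0.0286, 0.0129]
tcp_rot: [0.121, 0.993, -0.0, 0.001]
force: [-0.2, -3.1, 5.2]
gripper_width: 0.0002
finger_force: 2.9
world [0.5848 0.0665 0.0105] offset [0.0015 0.0973 0.0059] rot [-0.0001  0.0009  0.0007] tcp in jig [0.0227 0.0081] [0.576  0.0286 0.0129] F [-0.2 -3.1  5.2] t 10.25
px 9458 far edge: x at mid 0.0386 slope 0.044 y range [0.0191 0.0758] x range [-0.0048  0.039 ]
```

```bash
python3 -m handwheel '[{"offset":[0.0,0.02,-0.003],"rotation":[0,0,0],"claw":0},{"offset":[-0.001,0.04,-0.003],"rotation":[0,0,0],"claw":0},{"offset":[-0.002,0.06,-0.003],"rotation":[0,0,0],"claw":0},{"offset":[-0.003,0.08,-0.003],"rotation":[0,0,0],"claw":0},{"offset":[-0.004,0.09,-0.003],"rotation":[0,0,0],"claw":0}]'
python3 look.py
```

```text
t: 10.92
position: [0.5861, 0.0635, 0.0138]
tcp_rot: [0.121, 0.993, 0.0, 0.001]
force: [0.4, -1.3, -0.4]
gripper_width: 0.0
finger_force: 0.4
world [0.5848 0.0665 0.0105] offset [0.0052 0.0065 0.0082] rot [0.0001 0.0008 0.0008] tcp in jig [0.0241 0.0444] [0.5861 0.0635 0.0138] F [ 0.4 -1.3 -0.4] t 10.925
px 8761 far edge: x at mid 0.0405 slope 0.245 y range [0.0515 0.1074] x range [-0.0026  0.041 ]
```

```bash
python3 -m handwheel '[{"offset":[0,0.008,0],"rotation":[0,0,0],"claw":0},{"offset":[0,0.016,0],"rotation":[0,0,0],"claw":0},{"offset":[0,0.02,0],"rotation":[0,0,0],"claw":0}]'
python3 look.py
python3 -m handwheel '[{"offset":[0,0.006,0],"rotation":[0,0,0],"claw":0},{"offset":[0,0.010,0],"rotation":[0,0,0],"claw":0},{"offset":[0,0.01,0],"rotation":[0,0,0],"claw":0}]'
python3 look.py
```

```text
t: 11.35
position: [0.588, 0.0706, 0.014]
tcp_rot: [0.121, 0.993, -0.0, 0.001]
force: [0.4, -0.7, -1.3]
gripper_width: 0.0003
finger_force: 0.4
world [0.5848 0.0665 0.0105] offset [ 0.0055 -0.0118  0.0087] rot [0.     0.0009 0.0006] tcp in jig [0.0242 0.0517] [0.588  0.0706 0.014 ] F [ 0.4 -0.7 -1.3] t 11.35
px 8805 far edge: x at mid 0.0405 slope 0.257 y range [0.0589 0.1148] x range [-0.0028  0.0413]
t: 11.78
position: [0.5888, 0.0737, 0.014]
tcp_rot: [0.122, 0.993, -0.001, 0.001]
force: [-1.3, -3.2, 0.6]
gripper_width: 0.0003
finger_force: 2.0
world [0.5848 0.0665 0.0105] offset [ 0.0054 -0.0198  0.0088] rot [-0.0005  0.0009  0.0005] tcp in jig [0.0242 0.0549] [0.5888 0.0737 0.014 ] F [-1.3 -3.2  0.6] t 11.775
px 8723 far edge: x at mid 0.0405 slope 0.272 y range [0.062  0.1176] x range [-0.0028  0.0412]
```

```bash
python3 -m handwheel '[{"offset":[-0.002,0.004,0],"rotation":[0,0,0],"claw":0},{"offset":[-0.003,0.006,0],"rotation":[0,0,0],"claw":0},{"offset":[-0.003,0.006,0],"rotation":[0,0,0],"claw":0}]'
python3 -m handwheel '[{"offset":[0,-0.06,0],"rotation":[0,0,0],"claw":0},{"offset":[0,-0.1,-0.15],"rotation":[0,0,0],"claw":0},{"offset":[0,-0.15,-0.2],"rotation":[0,0,0],"claw":0},{"offset":[0,-0.15,-0.2],"rotation":[0,0,0],"claw":0},{"offset":[0,-0.15,-0.2],"rotation":[0,0,0],"claw":0}]'
python3 look.py; cp pics/look.png pics/final.png
```

```text
t: 12.2
position: [0.5888, 0.0739, 0.014]
tcp_rot: [0.122, 0.993, -0.003, 0.0]
force: [-3.9, -8.5, 4.6]
gripper_width: 0.0001
finger_force: 4.8
t: 12.82
position: [0.5758, 0.0191, 0.0932]
tcp_rot: [0.121, 0.993, 0.001, 0.001]
force: [-0.5, -0.0, -0.6]
gripper_width: 0.0003
finger_force: 0.0
world [0.5848 0.0665 0.0105] offset [0.0071 0.1202 0.2069] rot [0.0004 0.0005 0.0007] tcp in jig [ 0.0248 -0.0012] [0.5758 0.0191 0.0932] F [-0.5 -0.  -0.6] t 12.825
px 4635 far edge: x at mid 0.0409 slope -0.003 y range [0.0594 0.1177] x range [-0.0013  0.0409]
```

View pics/final.png

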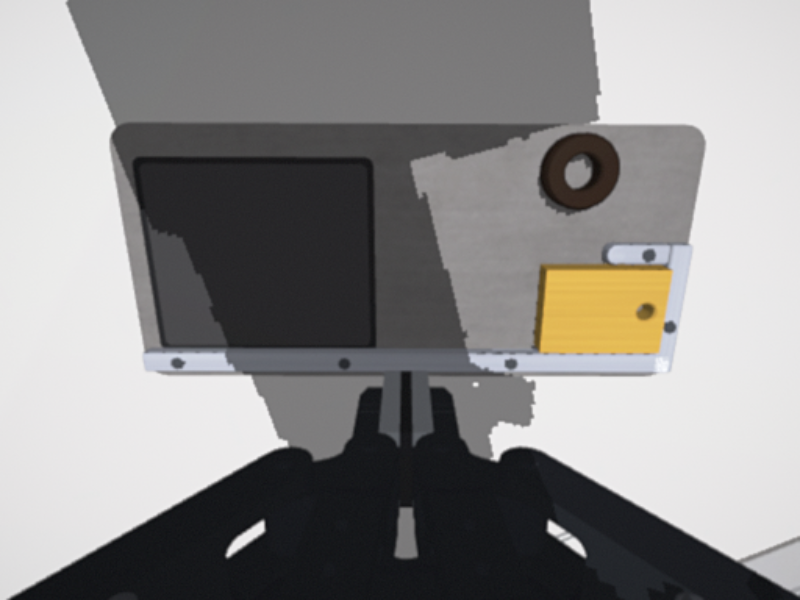

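The blank sits in the corner pocket with corners at about (541,265), (671,268), (661,353) and (538,352), and it looks square. The ring at (580,172) is clear. I'll check the gaps against the bars in this same picture.

```bash
python3 - <<'E'
from m2 import *
from rig import read_camera
import cv2
c=calibration("wrist"); p,d=read_camera("wrist")
g=cv2.cvtColor(p,cv2.COLOR_BGR2HSV)
# brightness/saturation profiles, with jig coordinate at z=.016 and z=.02
for nm,pts in [("rail col 325",[(325,v) for v in range(216,242)]),("blank col 385",[(385,v) for v in range(216,242)]),("stop row 190",[(u,190) for u in range(416,446)])]:
    k=1 if "row" in nm else 0
    print(nm); 
    for z in (.016,.02): print(z,(unp(c,pts,z,1)[:,k]*1e3).round(1).tolist())
    print("V",[int(g[v,u,2]) for u,v in pts]); print("S",[int(g[v,u,1]) for u,v in pts])
E
```

```text
rail col 325
0.016 [34.8, 35.6, 36.4, 37.2, 38.0, 38.8, 39.6, 40.4, 41.2, 42.0, 42.8, 43.7, 44.5, 45.3, 46.1, 46.9, 47.7, 48.6, 49.4, 50.2, 51.0, 51.9, 52.7, 53.5, 54.4, 55.2]
0.02 [33.2, 34.0, 34.8, 35.5, 36.3, 37.1, 37.9, 38.7, 39.5, 40.3, 41.1, 41.9, 42.7, 43.5, 44.3, 45.1, 45.9, 46.7, 47.5, 48.3, 49.1, 49.9, 50.8, 51.6, 52.4, 53.2]
V [148, 145, 148, 148, 148, 145, 147, 144, 134, 128, 140, 179, 213, 225, 205, 135, 91, 89, 86, 87, 118, 174, 178, 124, 80, 93]
S [7, 4, 7, 7, 7, 4, 3, 5, 15, 22, 26, 24, 24, 24, 25, 25, 28, 32, 30, 29, 28, 25, 23, 16, 10, 3]
blank col 385
0.016 [34.7, 35.5, 36.2, 37.0, 37.8, 38.6, 39.5, 40.3, 41.1, 41.9, 42.7, 43.5, 44.3, 45.1, 45.9, 46.8, 47.6, 48.4, 49.2, 50.0, 50.9, 51.7, 52.5, 53.4, 54.2, 55.0]
0.02 [33.0, 33.8, 34.6, 35.4, 36.2, 37.0, 37.7, 38.5, 39.3, 40.1, 40.9, 41.7, 42.5, 43.3, 44.1, 44.9, 45.7, 46.5, 47.3, 48.1, 49.0, 49.8, 50.6, 51.4, 52.2, 53.0]
V [226, 225, 227, 230, 231, 230, 227, 227, 228, 229, 213, 180, 215, 224, 223, 222, 221, 219, 219, 218, 219, 221, 201, 154, 139, 173]
S [158, 159, 157, 160, 158, 160, 158, 162, 161, 160, 119, 10, 27, 24, 22, 22, 21, 23, 22, 23, 22, 24, 23, 8, 6, 4]
stop row 190
0.016 [111.8, 112.5, 113.2, 114.0, 114.7, 115.4, 116.1, 116.8, 117.6, 118.3, 119.0, 119.7, 120.4, 121.2, 121.9, 122.6, 123.3, 124.0, 124.7, 125.5, 126.2, 126.9, 127.6, 128.3, 129.1, 129.8, 130.5, 131.2, 131.9, 132.7]
0.02 [109.7, 110.4, 111.2, 111.9, 112.6, 113.3, 114.0, 114.7, 115.4, 116.1, 116.8, 117.5, 118.2, 118.9, 119.6, 120.3, 121.0, 121.8, 122.5, 123.2, 123.9, 124.6, 125.3, 126.0, 126.7, 127.4, 128.1, 128.8, 129.5, 130.2]
V [225, 226, 225, 225, 226, 226, 225, 225, 224, 224, 224, 223, 213, 220, 224, 223, 222, 222, 223, 223, 221, 219, 220, 233, 237, 236, 236, 236, 235, 236]
S [161, 159, 160, 161, 159, 160, 161, 161, 161, 162, 164, 130, 41, 21, 24, 23, 21, 20, 21, 19, 21, 20, 5, 0, 1, 1, 1, 1, 0, 1]
```

The gap to the stop is about 0, but the rail gap is about 2 mm (x ≈ 22 mm), which is near the limit. I'll nudge it against the rail from the near side, behind the lip and clear of the ring.

```bash
python3 - <<'E'
from m2 import *
c=calibration("wrist")
print("ring",unp(c,[[580,172]],.012),unp(c,[[580,209],[620,172],[541,172]],.012)); print("lip end",unp(c,[[604,255]],.016))
go(J,-.016,.035,.0145)
E
```

```text
ring [[-0.04130334  0.07447217]] [[-0.02538687  0.07622735]
 [-0.04137755  0.09182158]
 [-0.041231    0.05755748]]
lip end [[-0.00551521  0.08784541]]
world [0.545  0.0641 0.0145] offset [0.1004 0.0909 0.1951] rot [0.0001 0.0001 0.0009] tcp in jig [ 0.0242 -0.0013] [0.5752 0.0192 0.0926] F [0.6 0.1 0.1] t 12.925
```

```bash
python3 -m handwheel '[{"offset":[0.09,0.09,0.05],"rotation":[0,0,0.001],"claw":0},{"offset":[0.09,0.09,0.14],"rotation":[0,0,0.001],"claw":0},{"offset":[0.09,0.09,0.195],"rotation":[0,0,0.001],"claw":0},{"offset":[0.09,0.09,0.195],"rotation":[0,0,0.001],"claw":0},{"offset":[0.09,0.09,0.195],"rotation":[0,0,0.001],"claw":0}]'
python3 -c "
from m2 import *
go(J,-.012,.072,.0145)"
```

```text
t: 13.55
position: [0.5502, 0.0622, 0.0159]
tcp_rot: [0.123, 0.992, -0.0, 0.001]
force: [0.4, -0.5, 0.3]
gripper_width: 0.0004
finger_force: 0.0
world [0.5579 0.0991 0.0145] offset [0.0039 0.094  0.0036] rot [ 0.0001  0.0008 -0.0002] tcp in jig [-0.0105  0.0344] [0.5502 0.0622 0.0159] F [ 0.4 -0.5  0.3] t 13.55
```

```bash
python3 -m handwheel '[{"offset":[0.003,0.03,0.003],"rotation":[0,0,0],"claw":0},{"offset":[0.003,0.06,0.003],"rotation":[0,0,0],"claw":0},{"offset":[0.003,0.094,0.003],"rotation":[0,0,0],"claw":0},{"offset":[0.003,0.094,0.003],"rotation":[0,0,0],"claw":0}]'
python3 -m handwheel '[{"offset":[-0.004,0,0],"rotation":[0,0,0],"claw":0},{"offset":[-0.008,0,0],"rotation":[0,0,0],"claw":0},{"offset":[-0.011,0,0],"rotation":[0,0,0],"claw":0},{"offset":[-0.011,0,0],"rotation":[0,0,0],"claw":0}]'
python3 -c "
from m2 import *
go(J,-.007,.072,.0145)"
```

```text
t: 14.05
position: [0.5588, 0.1, 0.015]
tcp_rot: [0.122, 0.993, 0.0, 0.002]
force: [0.0, -0.0, 0.0]
gripper_width: -0.0001
finger_force: 0.0
t: 14.55
position: [0.5611, 0.0971, 0.0145]
tcp_rot: [0.123, 0.992, -0.0, 0.0]
force: [-3.7, -0.6, 2.8]
gripper_width: -0.0001
finger_force: 1.6
world [0.5627 0.0978 0.0145] offset [-0.0033  0.0027  0.    ] rot [-0.0002  0.0002 -0.0005] tcp in jig [-0.0083  0.0709] [0.5611 0.0971 0.0145] F [-3.7 -0.6  2.8] t 14.55
```

```bash
python3 -m handwheel '[{"offset":[-0.004,0,0],"rotation":[0,0,0],"claw":0},{"offset":[-0.008,0,0],"rotation":[0,0,0],"claw":0},{"offset":[-0.008,0,0],"rotation":[0,0,0],"claw":0}]'
python3 -c "
from m2 import *
go(J,-.007,.072,.0145)"
python3 -m handwheel '[{"offset":[0.012,0,0],"rotation":[0,0,0],"claw":0},{"offset":[0.018,-0.06,0],"rotation":[0,0,0],"claw":0},{"offset":[0.018,-0.12,-0.1],"rotation":[0,0,0],"claw":0},{"offset":[-0.08,-0.18,-0.2],"rotation":[0,0,0],"claw":0},{"offset":[-0.08,-0.18,-0.2],"rotation":[0,0,0],"claw":0}]'
python3 look.py
```

```text
t: 14.92
position: [0.5624, 0.0962, 0.0142]
tcp_rot: [0.123, 0.992, -0.001, -0.001]
force: [-7.0, 0.3, 4.6]
gripper_width: -0.0001
finger_force: 3.4
world [0.5627 0.0978 0.0145] offset [ 0.0003  0.0041 -0.0009] rot [-0.0006 -0.0007 -0.0004] tcp in jig [-0.0069  0.0704] [0.5624 0.0962 0.0142] F [-7.   0.3  4.6] t 14.925
t: 15.55
position: [0.5858, 0.0172, 0.0993]
tcp_rot: [0.125, 0.992, 0.001, 0.008]
force: [0.4, 0.8, -0.4]
gripper_width: -0.0002
finger_force: 0.0
world [0.5848 0.0665 0.0105] offset [0.0367 0.1181 0.2217] rot [ 0.001   0.0052 -0.0014] tcp in jig [ 0.035  -0.0006] [0.5858 0.0172 0.0993] F [ 0.4  0.8 -0.4] t 15.55
px 4551 far edge: x at mid 0.0420 slope -0.041 y range [0.0587 0.117 ] x range [-0.0001  0.0426]
```

The rear half is now against the rail; the front has turned about 0.04 rad. One more push on the rear face, on the near side, will square it to the stop.

```bash
python3 -m handwheel '[{"offset":[0.042,0.07,0.1],"rotation":[0.001,0.005,-0.001],"claw":0},{"offset":[0.042,0.07,0.212],"rotation":[0.001,0.005,-0.001],"claw":0},{"offset":[0.042,0.07,0.212],"rotation":[0.001,0.005,-0.001],"claw":0},{"offset":[0.042,0.07,0.212],"rotation":[0.001,0.005,-0.001],"claw":0}]'
python3 -c "
from m2 import *
go(J,.018,.052,.0145)"
```

```text
t: 16.1
position: [0.5683, 0.051, 0.0089]
tcp_rot: [0.121, 0.993, -0.001, -0.007]
force: [0.0, -0.2, -0.8]
gripper_width: -0.0
finger_force: 0.0
world [0.5821 0.0724 0.0145] offset [-0.0205  0.0602 -0.0145] rot [-0.0011 -0.0047  0.001 ] tcp in jig [0.0098 0.0279] [0.5683 0.051  0.0089] F [ 0.  -0.2 -0.8] t 16.1
```

```bash
python3 -m handwheel '[{"offset":[-0.018,0,-0.01],"rotation":[-0.001,-0.004,0.001],"claw":0},{"offset":[-0.018,0.025,-0.01],"rotation":[-0.001,-0.004,0.001],"claw":0},{"offset":[-0.018,0.05,-0.01],"rotation":[-0.001,-0.004,0.001],"claw":0},{"offset":[-0.018,0.06,-0.01],"rotation":[-0.001,-0.004,0.001],"claw":0},{"offset":[-0.018,0.06,-0.01],"rotation":[-0.001,-0.004,0.001],"claw":0}]'
python3 -c "
from m2 import *
go(J,.018,.055,.0145)"
```

```text
t: 16.73
position: [0.5823, 0.0725, 0.0137]
tcp_rot: [0.123, 0.992, 0.0, -0.0]
force: [-0.4, 0.2, 0.5]
gripper_width: -0.0002
finger_force: 0.0
world [0.5828 0.0753 0.0145] offset [ 0.0003  0.0072 -0.0019] rot [ 0.     -0.0002 -0.0001] tcp in jig [0.0181 0.0521] [0.5823 0.0725 0.0137] F [-0.4  0.2  0.5] t 16.725
```

```bash
python3 -m handwheel '[{"offset":[0,0.005,0],"rotation":[0,0,0],"claw":0},{"offset":[0,0.01,0],"rotation":[0,0,0],"claw":0},{"offset":[0,0.014,0],"rotation":[0,0,0],"claw":0},{"offset":[0,0.016,0],"rotation":[0,0,0],"claw":0},{"offset":[0,0.016,0],"rotation":[0,0,0],"claw":0}]'
python3 -c "
from m2 import *
go(J,.018,.055,.0145)"
python3 -m handwheel '[{"offset":[0,-0.06,0],"rotation":[0,0,0],"claw":0},{"offset":[0,-0.1,-0.1],"rotation":[0,0,0],"claw":0},{"offset":[-0.02,-0.15,-0.2],"rotation":[0,0,0],"claw":0},{"offset":[-0.02,-0.15,-0.2],"rotation":[0,0,0],"claw":0},{"offset":[-0.02,-0.15,-0.2],"rotation":[0,0,0],"claw":0}]'
python3 - <<'E'
exec(open("look.py").read())
pp=np.c_[x,y].astype(np.int32); hull=cv2.convexHull(pp)
print("corners",(unp(c,cv2.approxPolyDP(hull,6,True)[:,0],.02,1)*1e3).round(1).tolist())
for u in (350,375,400):
    pts=[(u,v) for v in range(205,245)]; S=h[[v for _,v in pts],u,1]; V=h[[v for _,v in pts],u,2]
    i=np.nonzero(S>90)[0].max(); print(u,unp(c,[pts[i]],.02,1)[0].round(4),S[i:i+4],V[i:i+4])
E
```

```text
t: 17.35
position: [0.5819, 0.0752, 0.0136]
tcp_rot: [0.124, 0.992, -0.003, -0.001]
force: [-2.7, -6.8, 2.8]
gripper_width: 0.0
finger_force: 4.2
world [0.5828 0.0753 0.0145] offset [-0.0022  0.0007 -0.0022] rot [-0.002  -0.0007 -0.0009] tcp in jig [0.0171 0.0547] [0.5819 0.0752 0.0136] F [-2.7 -6.8  2.8] t 17.35
t: 17.98
position: [0.5767, 0.0182, 0.0935]
tcp_rot: [0.123, 0.992, 0.0, -0.0]
force: [0.8, 0.1, 0.6]
gripper_width: -0.0001
finger_force: 0.0
world [0.5848 0.0665 0.0105] offset [0.0099 0.1219 0.2075] rot [ 0.0003 -0.0002 -0.0004] tcp in jig [ 0.0259 -0.0018] [0.5767 0.0182 0.0935] F [0.8 0.1 0.6] t 17.975
px 4643 far edge: x at mid 0.0415 slope -0.023 y range [0.0592 0.1175] x range [-0.0004  0.0423]
corners [[2.3, 116.7], [41.5, 117.9], [39.9, 60.5], [0.1, 59.4]]
350 [0.0423 0.0651] [118  10  27  24] [226 211 226 223]
375 [0.0423 0.0835] [93  6 24 23] [224 211 225 222]
400 [0.0415 0.1017] [138  46  19  25] [229 211 219 226]
```

The blank measures x ≈ 23 mm, y ≈ 89.5 mm and turned about 0.02 rad, all within limits. The gripper is clear, so I'm handing in.

```bash
python3 -c "
from rig import ticket
print(ticket.sign_off())"
```

```text
the job is handed in; nothing more can be done
None
```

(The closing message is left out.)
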